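Load a milling blank into its pocket and swing the clip over it

ROBOT

A 6-joint arm with a two-finger parallel gripper is mounted at the origin on a cart in front of the work surface, level with it; the furniture and walls round the work are solid. World frame = base frame: x ahead of the robot, y to its left, z up, the work surface at z = 0. Lengths are in mm, angles in degrees, forces in N, time in s.
With the tool pointing down it reaches from about 300 to 850 mm from the base axis. Payload 4.2 kg.
Tool frame: the origin (TCP) lies on the centre line of the jaws, within the pads' length; the fingertips stand 14 mm ahead of it and the grasp point (between the pads) lies 5 mm behind it (env.finger_overhang is the z of the fingertips in the tool frame, in mm); z points along the fingers, y is the line along which they close (so a half turn about z gives the same grasp; the last joint's range is limited). The gripper opens to 91 mm and grips with 3 to 60 N. Pads are 32 mm wide; open, the fingers measure 118 mm over their backs; the gripper's body (76 mm by 178 mm) begins 60 mm behind the grasp point.
Start: joints at [-68.468, 18.312, 89.639, -0, 72.044, -1.146], TCP at [221.693, -530.56, 227.976] pointing down, gripper open.
Joint ranges: [-177.97, 177.97], [-48.28, 115.42], [12.27, 149.76], [-77.06, 257.06], [2.81, 150.46], [-146.56, 146.56]. Speed limits (degrees/s): [147.25, 147.25, 180, 180, 180, 180].

INTERFACE

Orientations are given as [roll, pitch, yaw] about the fixed x, y, z axes, in that order (R = Rz(yaw) Ry(pitch) Rx(roll)).
In Python, from workcell import sensors, viewer, env gives the robot as it stands. The module is installed in compiled form; this text tells all that it offers.
- The arm moves only by the tool step_arm, never from a script. Its argument "plan" is one flat list of numbers, 6 for each row, row after row: the shift along the tool's x, y, z in cm, then the turn, a rotation vector about the tool's x, y, z in rad. In form: [x, y, z, wx, wy, wz, x, y, z, wx, wy, wz, ...]. A call has 1 to 5 rows; each row shifts and turns the commanded pose from where the row before left it, along the tool's axes as they then stand; what a row does not reach is not made up. A row lasts 1/12 s, in which the tool goes at most 41.7 mm and 7.16 degrees, less where a joint would pass 70% of its speed; a pose out of reach is approached as far as the arm can. A call is refused whole if a number of a shift passes 4.17 or a number of a turn 0.125, either way. A call with a gripper value outside its range is refused whole. "hand" is the finger opening in cm, from 0 to 9.12, set as the call begins (left out, the last holds). The fingers move at their own pace and stop on an object; "newtons" is the grip in N (left out, the last holds). Time passes only in rows, so rows that do not move let the fingers close. It gives the time, the measured TCP pose, the force, the opening and the grip force at its end, in the units of the state.
- sensors.state(): the state, without advancing time (a new reading comes with each control period).
- viewer.grab_frame(name): name is "scene" or "top" or "wrist"; returns a dict with "img" (420x560x3 uint8, red, green, blue), "fx", "fy", "cx", "cy" (pixels), "k1" (the pictures are not rectified: a ray, as slopes to the right and down, at radius r is drawn at 1 + k1 r^2 times it, then the intrinsics apply), "position" and "attitude" of the camera in the world. Camera axes: x right, y down, z forward; pixel columns grow to the right and rows downward; lengths in mm; the calibration is good to about 2 mm. A picture is of the moment at which its call begins. There is no depth.
- env.job_done(): hands the job in; it is judged then, once.
Trained networks look in a picture, given as the dict that the camera call returned (one of the last four; its "shot" number tells which), for a name from the list of things; names that differ only in an ending like _2 or _b are one class to them, and where a whole thing is asked for, a point or a joint stands for the part that bears it (a point fixed in the world has none). Each returns a list of dicts, best first, with "score" (0 to 1); they miss things now and then, are a little off and sometimes report something else, mostly with a low value. They report only what shows in the picture. A call takes as long as a camera call. They do not tell look-alikes from the thing itself.
- viewer.boxes_of(name, picture): "location" ([column, row] in pixels, amid what is visible of it).
- viewer.pinpoint(name, picture): "location" ([column, row] in pixels: a listed point, or the origin of a listed thing).
The state is a dict: "time_s": time; "qpos": joint angles; "qvel": joint speeds; "effort": joint torques, N m; "ee_pos": TCP position; "ee_rot": TCP orientation; "force": force on the tool from outside, world axes, zero at the start; "torque": the same for the moment, N m; "gripper_width": finger opening in mm; "gripper_force": force on a finger pad.
Only numpy, scipy, OpenCV 4.12 (cv2) and the standard library are available. Lean on these libraries where they do the work, as an engineer would, in place of code of your own. Each camera call takes 0.05 s, during which the arm holds its last target. There are 200 camera calls.

TASK

Load the fresh milling blank without picking anything up: with the fingertips, push the solid white disc along the top of the loading plate until it drops flat into the round pocket in the middle. Then push the small swing clip round by its upright pin, as far as it goes, so that it lies over the disc. Leave the milled-out disc at the other end of the plate, and everything else lying around, where it is.

Things in the scene. Friction and masses are not known exactly. Their poses are not given: they have to be found in the camera images.
- plate: fixed flat grey metal loading plate lying on the worktop, 160 mm (its x) by 360 mm (its y) by 16 mm thick, its top face at z = 16 mm. Origin: centre of its underside; z up. A round pocket in its middle is 104 mm wide and 10 mm deep, its edge slightly chamfered. Small flat screw heads (2.5 mm high) near the four corners
- pocket (a point): centre of the pocket's mouth, level with the plate's top face, 16 mm above the plate's origin; axes as the plate's
- fresh_disc: the fresh blank: solid white plastic disc, 98 mm in diameter, 14 mm thick (the side is straight to 12 mm up, then a small step in), about 0.2 kg, lying loose and flat on one end of the plate (+y or -y end). Origin: centre of its underside; z up. On the plate its underside is at 16 mm; seated in the pocket it is at 6 mm and the disc stands 4 mm proud of the plate
- used_disc: the milled-out blank at the other end of the plate: white ring 98 mm in diameter, 14 mm thick, wall 9 mm, with thin cross bars and large gaps through it, loose. Origin: centre of its underside
- clip (a joint): swing clip: flat steel arm 46x14x6 mm on a vertical pivot on the plate, underside 22.5 mm above the worktop (clears the seated disc). 0 = shut at its stop, arm pointing from the pivot to the pocket's middle (plate's -x); grows as the tip swings out to the plate's +y side: at 1.57 rad it points along plate +y, beyond that away from the pocket. Stays where left; about 1 N at the pin
- clip_pin (a point): middle of the upright round pin on the clip's arm by which it is pushed: 11 mm thick, 38 mm from the pivot axis, top 53 mm above the worktop; this point is 40 mm above the worktop
- clip_pivot (a point): the clip's pivot axis: on the plate, 66 mm from the pocket's centre along the plate's +x, a 20 mm boss whose top is 34 mm above the worktop
- felt_wheel: cream felt polishing wheel, 48 mm across, 12 mm thick, loose on the worktop before the plate; origin at the centre of its underside
- wax_caliper: small caliper, 48x116x6 mm, loose on the worktop before the plate; origin under its centre
- brush: thin red-handled brush, 157 mm long, 8 mm thick, loose on the worktop behind the plate; origin under its centre
- wax_block: yellow wax block, 30x62x19 mm, loose on the worktop to the right of the plate; origin under its centre
Mind the look-alikes: they are no part of the job. Leave any green or yellow look-alike of the fresh_disc alone.

How it is judged (in metres and radians):
On the way, in this order (a step that is already met when the one before it is completed fails the run):
1. the fresh disc has dropped flat into the pocket while the clip is still open (horizontal distance between fresh_disc and pocket below 0.005 m and z of fresh_disc in the frame of plate below 0.008 m and angle between fresh_disc's own z axis and vertical below 0.05 rad and value of joint clip above 0.6 rad), for 0.2 s.
2. the clip is closed over the disc (value of joint clip below 0.15 rad), for 0.2 s.
At the end, for the whole second after the job is handed in: The fresh disc lies flat (within 0.05 rad) and still on the pocket's floor (underside under 8 mm above the plate's underside, centre within 5 mm of the pocket's), the clip is within 0.15 rad of its stop, and the milled-out disc is within 15 mm of where it was (horizontal distance between fresh_disc and pocket below 0.005 m and z of fresh_disc in the frame of plate below 0.008 m and angle between fresh_disc's own z axis and vertical below 0.05 rad and linear speed of fresh_disc below 0.01 m/s and value of joint clip below 0.15 rad and distance of used_disc from where it was at the start of the episode below 0.015 m); the robot touches nothing.
It fails at once if the fresh disc is lifted or tipped up (z of fresh_disc in the frame of plate above 0.026 m or angle between fresh_disc's own z axis and vertical above 0.35 rad).
It fails at once if the milled-out disc is moved by more than 15 mm (distance of used_disc from where it was at the start of the episode above 0.015 m).
It fails at once if a thing lying around (felt wheel, caliper, brush, wax block) is moved by more than 20 mm (distance of any of felt_wheel, wax_caliper, brush, wax_block from where it was at the start of the episode above 0.02 m).
It also fails if it takes over 72 s, if anything falls off the work surface, if the arm or the gripper's body presses on something with over 40 N, if the wrist force passes 120 N, or if a joint passes its speed limit or range.

## Working session

There is one attempt and no reset: what is moved stays moved. The work goes in short steps, Python scripts to look and compute and a tool call to move; the robot and the scene stay as the last step left them, time stands still between calls to the robot, and variables do not carry over. Pictures are saved under pics/ and viewed, at most 10 in all, crops included, and the job is handed in when it is done.

Besides the shell and the picture viewer there is one more tool, called after "Call:" by a JSON object that holds its "method" and its "body", one argument or row to a line. step_arm: Moves the arm, as the interface text tells. Its arguments: {"type":"object","properties":{"plan":{"type":"array","items":{"type":"number"}},"hand":{"type":"number"},"newtons":{"type":"number"}},"required":["plan"]}

```bash
mkdir -p pics
cat > h.py <<'E'
import numpy as np, cv2
from scipy.spatial.transform import Rotation as R
from workcell import sensors, viewer, env
def ray(p,uv):
    d=np.array([(uv[0]-p["cx"])/p["fx"],(uv[1]-p["cy"])/p["fy"]])
    s=d.copy()
    for _ in range(20): s=d/(1+p["k1"]*(s@s))
    a=np.array(p["attitude"],float)
    M=a if a.shape==(3,3) else R.from_euler('xyz',a,degrees=True).as_matrix()
    return np.array(p["position"],float), M@np.array([s[0],s[1],1.])
def onz(p,uv,z):
    o,d=ray(p,uv); return o+d*(z-o[2])/d[2]
def proj(p,X):
    a=np.array(p["attitude"],float)
    M=a if a.shape==(3,3) else R.from_euler('xyz',a,degrees=True).as_matrix()
    c=M.T@(np.array(X,float)-p["position"]); s=c[:2]/c[2]; s=s*(1+p["k1"]*(s@s))
    return np.array([p["fx"]*s[0]+p["cx"],p["fy"]*s[1]+p["cy"]])
def save(p,n): cv2.imwrite(f"pics/{n}.png",p["img"][:,:,::-1])
E
python3 - <<'E'
from h import *
print(sensors.state())
H=dict(plate=0,pocket=16,fresh_disc=16,used_disc=16,clip_pin=40,clip_pivot=34,felt_wheel=0,wax_caliper=0,brush=0,wax_block=0)
ps={}
for c in ["scene","top"]:
    p=viewer.grab_frame(c); ps[c]=p; save(p,c+"0"); print(c,p["position"],p["attitude"],p["fx"],p["k1"])
    for n,z in H.items():
        for r in viewer.pinpoint(n,p)[:3]:
            print(n,round(r["score"],2),np.round(r["location"]),np.round(onz(p,r["location"],z)))
cv2.imwrite("pics/both.png",cv2.resize(np.vstack([ps["scene"]["img"],ps["top"]["img"]])[:,:,::-1],(400,600)))
E
```

```text
{'time_s': 0.0, 'qpos': array([-6.84700804e+01,  1.83519955e+01,  8.97080931e+01, -4.21099814e-04,
        7.20415303e+01, -1.14693410e+00]), 'qvel': array([ 0.20578773,  0.07256268, -0.06570874, -0.15271423,  0.04787047,
        0.01469267]), 'effort': array([-5.25350319e-03, -4.12480867e+01, -2.31978053e+01,  7.23429909e-02,
        4.56997391e-02, -1.32748610e-04]), 'ee_pos': array([ 221.49392816, -530.105025  ,  227.1052595 ]), 'ee_rot': array([-1.79898394e+02, -1.63377348e-03,  2.26769824e+01]), 'force': array([ 0.85708702, -0.09740921,  0.46404973]), 'torque': array([-0.00778077,  0.00023472,  0.01710618]), 'gripper_force': 0.0, 'gripper_width': 91.31459738397228}
scene [119.21625511 507.01720983 554.61228829] [-124.30129934    1.30761841 -141.21691331] 398.75503905830277 -0.06378114758642318
plate 0.89 [280. 238.] [580. -53.   0.]
pocket 0.81 [281. 231.] [581. -58.  16.]
pocket 0.26 [304. 206.] [ 600. -173.   16.]
fresh_disc 0.72 [142. 286.] [684. 247.  16.]
fresh_disc 0.64 [183. 319.] [556. 250.  16.]
fresh_disc 0.58 [253. 263.] [558.  64.  16.]
used_disc 0.98 [303. 206.] [ 6
[... 337 characters left out ...]
[-169.05364165   -0.66262601  -91.01480545] 485.47615072859435 0.007533807044516657
plate 0.78 [289. 222.] [570. -53.   0.]
pocket 0.73 [291. 220.] [570. -58.  16.]
fresh_disc 0.85 [147. 227.] [561. 244.  16.]
fresh_disc 0.76 [238. 225.] [562.  54.  16.]
fresh_disc 0.65 [154. 167.] [691. 235.  16.]
used_disc 0.57 [352. 206.] [ 599. -187.   16.]
clip_pin 0.52 [269. 180.] [652. -12.  40.]
clip_pivot 0.6 [285. 190.] [631. -44.  34.]
clip_pivot 0.4 [268. 180.] [653. -10.  34.]
felt_wheel 0.8 [273. 284.] [439. -17.   0.]
wax_caliper 0.61 [337. 267.] [ 472. -153.    0.]
brush 0.76 [322. 162.] [ 701. -129.    0.]
brush 0.53 [293. 218.] [579. -62.   0.]
wax_block 0.87 [417. 204.] [ 605. -331.    0.]
```

View pics/scene0.png

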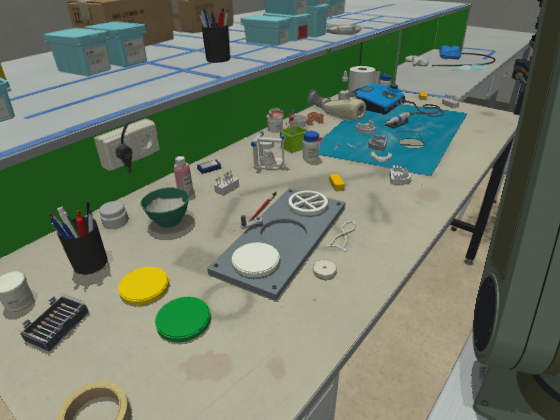

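View pics/top0.png

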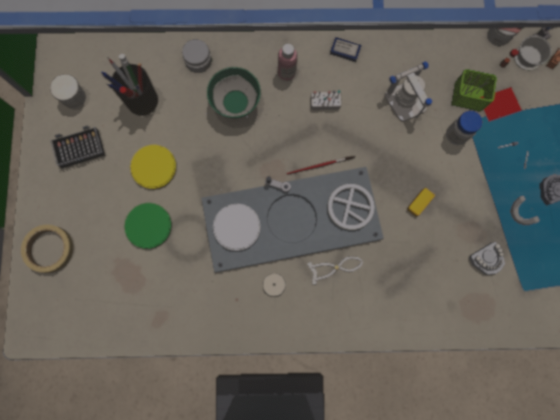

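The loading plate is at top (292,220). The fresh disc candidates:
- White solid disc, top (237,226), scene (255,260): this one lies on the plate and fits the description.
- Green disc, top (147,226), and yellow disc, top (153,167): look-alikes, leave alone.
- Milled ring, top (351,207): the used disc, leave alone.

The clip is at top (270,183) to (287,187). I'll move the wrist over the plate for a close look.

```bash
cat >> h.py <<'E'
def plan(x,y,z,yaw,n=None,v=38):
    s=sensors.state(); P=s["ee_pos"]; A=R.from_euler('xyz',s["ee_rot"],degrees=True)
    B=R.from_euler('xyz',[180,0,yaw],degrees=True); T=np.array([x,y,z],float)
    w=(A.inv()*B).as_rotvec()
    n=n or int(np.ceil(max(np.linalg.norm(T-P)/v,np.linalg.norm(w)/.12)))
    print("rows",n)
    d=(T-P)/n/10; C=A
    for i in range(n):
        print(*np.round(np.r_[C.inv().apply(d),w/n],3).tolist(),sep=",",end=",\n" if i%5<4 else ",\n\n")
        C=C*R.from_rotvec(w/n)
E
python3 - <<'E'
from h import *
p=viewer.grab_frame("wrist"); print(p["position"],p["attitude"],p["fx"])
plan(530,0,330,98.7)
E
```

```text
[ 299.59432964 -497.14499064  384.85970854] [ 1.62822244e+02  5.60094664e-04 -6.73171777e+01] 358.3076252495465
rows 17
2.877,-2.18,-0.6,0.0,0.0,-0.078,
3.038,-1.949,-0.6,0.0,0.0,-0.078,
3.181,-1.707,-0.6,0.0,0.0,-0.078,
3.304,-1.453,-0.6,0.0,0.0,-0.078,
3.407,-1.191,-0.6,0.0,0.0,-0.078,

3.49,-0.922,-0.6,0.0,0.0,-0.078,
3.551,-0.647,-0.6,0.0,0.0,-0.078,
3.591,-0.368,-0.6,0.0,0.0,-0.078,
3.608,-0.087,-0.6,0.0,0.0,-0.078,
3.604,0.194,-0.6,0.0,0.0,-0.078,

3.578,0.475,-0.6,0.0,0.0,-0.078,
3.53,0.752,-0.6,0.0,0.0,-0.078,
3.461,1.025,-0.6,0.0,0.0,-0.078,
3.37,1.292,-0.6,0.0,0.0,-0.078,
3.259,1.551,-0.6,0.0,0.0,-0.078,

3.129,1.8,-0.6,0.0,0.0,-0.078,
2.979,2.039,-0.6,0.0,0.0,-0.078,
```

Call:
{"method": "step_arm", "body": {
  "plan": [2.9, -2.2, -0.6, 0, 0, -0.078, 3.0, -1.9, -0.6, 0, 0, -0.078, 3.2, -1.7, -0.6, 0, 0, -0.078, 3.3, -1.45, -0.6, 0, 0, -0.078, 3.4, -1.2, -0.6, 0, 0, -0.078]
}}

```text
time_s: 1.57
ee_pos: [313.0, -373.4, 258.3]
ee_rot: [180.0, -0.0, 45.2]
force: [0.9, -0.8, 0.4]
gripper_width: 91.2
gripper_force: 0.0
```

Call:
{"method": "step_arm", "body": {
  "plan": [3.5, -0.9, -0.6, 0, 0, -0.078, 3.55, -0.65, -0.6, 0, 0, -0.078, 3.6, -0.37, -0.6, 0, 0, -0.078, 3.6, -0.1, -0.6, 0, 0, -0.078, 3.6, 0.2, -0.6, 0, 0, -0.078]
}}

```text
time_s: 1.98
ee_pos: [403.8, -217.2, 288.5]
ee_rot: [180.0, 0.0, 67.6]
force: [0.6, -0.3, -0.4]
gripper_width: 91.0
gripper_force: 0.0
```

Call:
{"method": "step_arm", "body": {
  "plan": [3.6, 0.5, -0.6, 0, 0, -0.078, 3.5, 0.75, -0.6, 0, 0, -0.078, 3.5, 1.0, -0.6, 0, 0, -0.078, 3.4, 1.3, -0.6, 0, 0, -0.078, 0, 0, 0, 0, 0, -0.078]
}}

```text
time_s: 2.4
ee_pos: [479.2, -88.7, 313.0]
ee_rot: [179.8, -0.1, 90.3]
force: [0.1, -0.7, -0.6]
gripper_width: 91.3
gripper_force: 0.0
```

Call:
{"method": "step_arm", "body": {
  "plan": [0, 0, 0, 0, 0, -0.078, 0, 0, 0, 0, 0, -0.078, 0, 0, 0, 0, 0, 0, 0, 0, 0, 0, 0, 0]
}}

```text
time_s: 2.73
ee_pos: [476.1, -93.5, 312.0]
ee_rot: [180.0, 0.0, 98.5]
force: [0.2, -0.9, 0.1]
gripper_width: 91.3
gripper_force: 0.0
```

Run:
```python
from h import *
s=sensors.state();print(s["time_s"],s["ee_pos"],s["ee_rot"])
H=dict(plate=0,pocket=16,fresh_disc=16,used_disc=16,clip_pin=40,clip_pivot=34)
p=viewer.grab_frame("wrist"); save(p,"w1"); print(p["position"],p["attitude"])
for n,z in H.items():
    for r in viewer.pinpoint(n,p)[:2]:
        print(n,round(r["score"],2),np.round(r["location"]),np.round(onz(p,r["location"],z),1))
```

```text
2.7333 [476.10774047 -93.48733379 311.98149063] [1.79992993e+02 5.88807774e-03 9.85454467e+01]
[464.04697494  -9.40999984 468.83903492] [1.62837051e+02 1.54492470e-02 8.54995121e+00]
plate 0.91 [362. 144.] [577. -58.   0.]
pocket 0.92 [364. 145.] [575.4 -58.   16. ]
fresh_disc 0.9 [371.  46.] [558.   55.3  16. ]
fresh_disc 0.72 [366. 146.] [578.2 -57.9  16. ]
used_disc 0.69 [357. 237.] [ 593.5 -181.3   16. ]
clip_pin 0.83 [442. 119.] [651.8 -12.7  40. ]
```

View pics/w1.png

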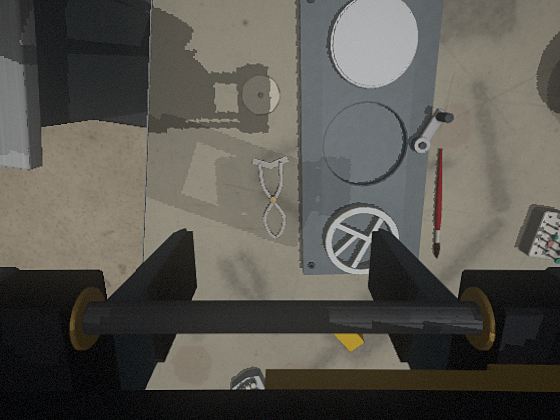

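Wrist view: the fresh disc is at (374,42), a plain solid white disc on the plate. The pocket is at (364,143), the ring at (361,239), the pivot at (421,146) and the pin at (445,118). Next I'll centre the view and fit circles.

Call:
{"method": "step_arm", "body": {
  "plan": [2.5, 2.5, 0, 0, 0, 0, 2.5, 2.5, 0, 0, 0, 0, 2.5, 1.0, 0, 0, 0, 0, 0, 0, 0, 0, 0, 0, 0, 0, 0, 0, 0, 0]
}}

```text
time_s: 3.5
ee_pos: [524.3, -9.6, 311.6]
ee_rot: [-179.9, 0.0, 98.8]
force: [0.2, -1.2, 0.3]
gripper_width: 91.2
gripper_force: 0.0
```

```bash
cat >> h.py <<'E'
def rect(p,z,x0,x1,y0,y1,k=2):
    # plan view: col = (y1-y)*k, row=(x1-x)*k
    r,c=np.mgrid[0:int((x1-x0)*k),0:int((y1-y0)*k)]
    X=np.stack([x1-r/k,y1-c/k,np.full(r.shape,z)],-1)
    a=np.array(p["attitude"],float)
    M=a if a.shape==(3,3) else R.from_euler('xyz',a,degrees=True).as_matrix()
    q=(X-p["position"])@M; s=q[...,:2]/q[...,2:]; s=s*(1+p["k1"]*(s**2).sum(-1,keepdims=True))
    return cv2.remap(p["img"],(p["fx"]*s[...,0]+p["cx"]).astype(np.float32),(p["fy"]*s[...,1]+p["cy"]).astype(np.float32),cv2.INTER_CUBIC)
def circ(p,z,cx,cy,rad,S=14):
    # best circle of known radius: max summed |radial gradient| on a plan view
    k=2; m=rad+S+12; g=cv2.GaussianBlur(cv2.cvtColor(rect(p,z,cx-m,cx+m,cy-m,cy+m,k),cv2.COLOR_RGB2GRAY),(0,0),1.5).astype(np.float32)
    gx=cv2.Sobel(g,cv2.CV_32F,1,0);gy=cv2.Sobel(g,cv2.CV_32F,0,1)
    t=np.linspace(0,2*np.pi,240,endpoint=False);best=[]
    for dx in np.arange(-S,S+.1,.5):
        for dy in np.arange(-S,S+.1,.5):
            for r in (rad-1,rad,rad+1):
                c=((m-dy-r*np.cos(t))*k).astype(np.float32);w=((m-dx-r*np.sin(t))*k).astype(np.float32)
                a=cv2.remap(gx,c[None],w[None],1)[0]*np.cos(t)+cv2.remap(gy,c[None],w[None],1)[0]*np.sin(t)
                best.append((np.minimum(abs(a),60).mean(),cx+dx,cy+dy,r))
    return np.round(max(best),1)
E
python3 - <<'E'
from h import *
for c in ["wrist","top","scene"]:
    p=viewer.grab_frame(c)
    print(c,"disc top",circ(p,30,560,54,48),"disc base z28",circ(p,28,560,54,49),"pocket",circ(p,16,573,-58,52))
    for n,z in dict(pocket=16,fresh_disc=16,used_disc=16,clip_pin=40,clip_pivot=34).items():
        for r in viewer.pinpoint(n,p)[:2]: print(n,round(r["score"],2),np.round(r["location"]),np.round(onz(p,r["location"],z),1))
    if c=="wrist":
        a=rect(p,16,470,720,-250,150,2); cv2.imwrite("pics/rect.png",a[:,:,::-1]); print(p["position"])
E
```

```text
wrist disc top [ 60.  558.   58.5  49. ] disc base z28 [ 60.  558.   58.5  49. ] pocket [ 41.8 576.  -56.5  53. ]
pocket 0.84 [317. 204.] [578.5 -59.2  16. ]
fresh_disc 0.81 [318. 112.] [559.   57.5  16. ]
used_disc 0.95 [312. 287.] [ 594.  -181.2   16. ]
clip_pin 0.66 [385. 180.] [652.5  -9.3  40. ]
clip_pivot 0.87 [366. 201.] [637.1 -39.8  34. ]
[512.04189043  74.45512693 468.46633966]
top disc top [ 24.2 556.5  57.   48. ] disc base z28 [ 24.  557.   57.5  48. ] pocket [  9.1 587.  -48.5  51. ]
pocket 0.85 [293. 221.] [569.4 -60.5  16. ]
pocket 0.41 [237. 227.] [557.9  57.5  16. ]
fresh_disc 0.91 [149. 227.] [559.7 239.6  16. ]
fresh_disc 0.6 [240. 229.] [552.4  49.5  16. ]
used_disc 0.76 [349. 208.] [ 594.4 -180.9   16. ]
scene disc top [ 57.6 555.   59.   49. ] disc base z28 [ 57.4 556.5  57.   49. ] pocket [ 24.6 573.5 -56.   53. ]
pocket 0.72 [282. 231.] [578.1 -59.7  16. ]
fresh_disc 0.91 [181. 320.] [556.2 255.9  16. ]
fresh_disc 0.71 [256. 262.] [555.1  58.4  16. ]
used_disc 0.59 [306. 205.] [ 598.2 -178.8   16. ]
clip_pin 0.72 [240. 220.] [660.1  -9.8  40. ]
clip_pivot 0.92 [256. 222.] [632.  -30.2  34. ]
```

View pics/rect.png

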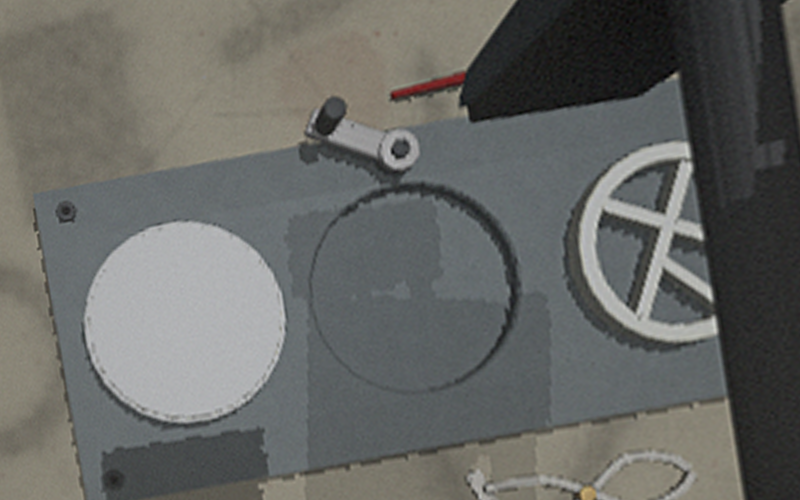

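Plan view: the disc is at world (557.5, 58), the pocket at (576, −57), plate yaw about 9.4°, and the disc is on the plate's axis. The pivot is near (641,−46) and the pin near (652,−10). I'll go behind the disc with the fingers 60 mm apart, as a cradle.

Run:
```python
from h import *
plan(545,132,80,99.4)
```

```text
rows 8
1.72,0.525,2.899,0.0,0.0,-0.002,
1.719,0.528,2.899,0.0,0.0,-0.002,
1.718,0.53,2.899,0.0,0.0,-0.002,
1.717,0.533,2.899,0.0,0.0,-0.002,
1.716,0.536,2.899,0.0,0.0,-0.002,

1.716,0.539,2.899,0.0,0.0,-0.002,
1.715,0.542,2.899,0.0,0.0,-0.002,
1.714,0.544,2.899,0.0,0.0,-0.002,
```

Call:
{"method": "step_arm", "body": {
  "plan": [3.4, 1.1, 1.5, 0, 0, -0.003, 3.4, 1.1, 1.5, 0, 0, -0.003, 3.4, 1.1, 2.5, 0, 0, -0.003, 3.0, 0.9, 2.5, 0, 0, -0.003, 0.5, 0.1, 3.5, 0, 0, 0],
  "hand": 6.0
}}

```text
time_s: 4.82
ee_pos: [547.1, 134.8, 198.8]
ee_rot: [179.6, -0.1, 99.5]
force: [1.3, -0.4, -0.0]
gripper_width: 61.3
gripper_force: 0.0
```

Call:
{"method": "step_arm", "body": {
  "plan": [0, 0, 3.5, 0, 0, 0, 0, 0, 3.5, 0, 0, 0, 0, 0, 3.5, 0, 0, 0, 0, 0, 1.0, 0, 0, 0, 0, 0, 0, 0, 0, 0]
}}

```text
time_s: 5.23
ee_pos: [543.2, 129.7, 80.4]
ee_rot: [-179.6, 0.0, 99.4]
force: [-0.1, 0.4, 0.1]
gripper_width: 60.1
gripper_force: 0.0
```

Run:
```python
from h import *
s=sensors.state();print(s["ee_pos"],s["ee_rot"],s["gripper_width"])
p=viewer.grab_frame("wrist"); save(p,"w2")
plan(545,132,33,99.4)
```

```text
[543.20701409 129.65926934  80.39109009] [-1.79619605e+02  2.58968844e-02  9.93510404e+01] 60.12183060265534
rows 2
0.1,0.016,2.488,-0.001,0.0,-0.001,
0.1,0.014,2.488,-0.001,0.0,-0.001,
```

View pics/w2.png

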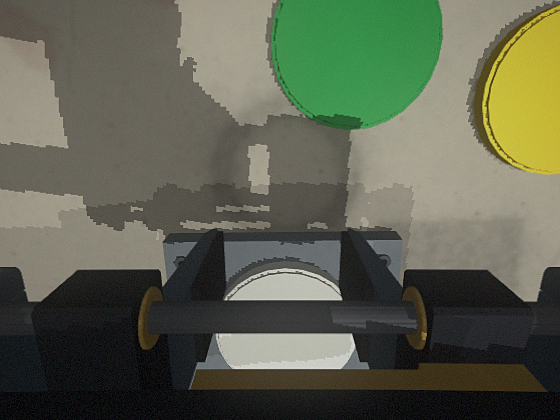

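The wrist view shows the disc at (287,320), centred between the fingers and ahead of them. I'll go down.

Call:
{"method": "step_arm", "body": {
  "plan": [0.1, 0, 2.0, 0, 0, 0, 0.1, 0, 1.5, 0, 0, 0, 0, 0, 1.0, 0, 0, 0, 0, 0, 0.2, 0, 0, 0, 0, 0, 0, 0, 0, 0]
}}

```text
time_s: 5.7
ee_pos: [545.7, 132.1, 37.1]
ee_rot: [179.9, 0.0, 99.3]
force: [-0.6, -0.6, 0.1]
gripper_width: 60.2
gripper_force: 0.0
```

```bash
cat >> h.py <<'E'
u=np.array([-.163,.987]);v=np.array([.987,.163]);PK=np.array([576,-57.])
def loc(xy): d=np.array(xy[:2])-PK; return np.round([d@v,d@u],1)
E
python3 - <<'E'
from h import *
s=sensors.state();print(s["ee_pos"],s["ee_rot"],s["force"],loc(s["ee_pos"]))
for c in ["scene","top"]:
    p=viewer.grab_frame(c)
    d=circ(p,29,557,58,49,8); print(d,loc(d[1:3]))
E
```

```text
[545.68724547 132.07546522  37.05543047] [1.79902292e+02 1.35878434e-04 9.93307681e+01] [-0.57593184 -0.62541198  0.12685641] [  0.9 191.6]
[ 29.1 556.   56.   49. ] [ -1.3 114.8]
[ 43.5 557.   57.5  49. ] [-1.000e-01  1.161e+02]
```

Call:
{"method": "step_arm", "body": {
  "plan": [-1.0, 0, 0.3, 0, 0, 0, -0.8, 0, 0, 0, 0, 0, -0.8, 0, 0, 0, 0, 0, -0.8, 0, 0, 0, 0, 0, -0.8, 0, 0, 0, 0, 0]
}}

```text
time_s: 6.22
ee_pos: [552.0, 89.8, 33.4]
ee_rot: [180.0, -0.0, 99.3]
force: [0.2, 3.3, 1.3]
gripper_width: 60.2
gripper_force: 1.2
```

Call:
{"method": "step_arm", "body": {
  "plan": [-0.8, 0, 0, 0, 0, 0, -0.8, 0, 0, 0, 0, 0, -0.8, 0, 0, 0, 0, 0, -0.8, 0, 0, 0, 0, 0, -0.8, 0, 0, 0, 0, 0]
}}

```text
time_s: 6.63
ee_pos: [558.3, 50.4, 33.2]
ee_rot: [180.0, -0.0, 99.3]
force: [-0.2, 2.7, 2.8]
gripper_width: 60.0
gripper_force: 1.7
```

Call:
{"method": "step_arm", "body": {
  "plan": [-0.7, 0, 0, 0, 0, 0, -0.6, 0, 0, 0, 0, 0, -0.5, 0, 0, 0, 0, 0, -0.4, 0, 0, 0, 0, 0, 0, 0, 0, 0, 0, 0]
}}

```text
time_s: 7.05
ee_pos: [561.9, 28.4, 33.0]
ee_rot: [180.0, 0.0, 99.3]
force: [-0.2, 0.3, 0.8]
gripper_width: 60.1
gripper_force: 0.7
```

```bash
cat > m.py <<'E'
from h import *
import sys
s=sensors.state();t=loc(s["ee_pos"]);print(s["ee_pos"],s["ee_rot"],s["force"],t)
g=PK+u*(t[1]-54.7)+v*t[0]
for c in ["scene","top"]:
    p=viewer.grab_frame(c)
    d=circ(p,29,*g,49,12); print(d,loc(d[1:3]))
    save(p,c+sys.argv[1])
p=viewer.grab_frame("wrist");save(p,"w"+sys.argv[1])
E
python3 m.py 3
```

```text
[561.8792361   28.41760011  33.03984466] [1.79998246e+02 4.66481721e-02 9.93282141e+01] [-0.24437543  0.28607791  0.8405513 ] [-0.  86.6]
[ 30.  568.3 -24.5  49. ] [-2.3 33.3]
[ 17.1 569.8 -25.   49. ] [-0.9 32.6]
```

Call:
{"method": "step_arm", "body": {
  "plan": [-0.6, 0, 0, 0, 0, 0, -0.6, 0, 0, 0, 0, 0, -0.6, 0, 0, 0, 0, 0, -0.4, 0, 0, 0, 0, 0, -0.2, 0, 0, 0, 0, 0]
}}

```text
time_s: 7.62
ee_pos: [565.8, 4.8, 33.1]
ee_rot: [180.0, 0.0, 99.3]
force: [-0.3, 0.0, -1.6]
gripper_width: 60.0
gripper_force: 0.8
```

```bash
python3 m.py 4
python3 - <<'E'
import cv2,numpy as np
a=cv2.imread("pics/scene4.png")[170:320,180:380];b=cv2.imread("pics/w4.png")
cv2.imwrite("pics/c4.png",np.hstack([cv2.resize(a,(400,300)),cv2.resize(b,(400,300))]))
E
```

```text
[565.76286289   4.84463312  33.12232112] [1.79993111e+02 2.12202202e-02 9.93077088e+01] [-0.2933248   0.00171208 -1.60450057] [-0.  62.7]
[ 29.2 566.7 -41.1  49. ] [-6.6 17.2]
[ 13.7 572.7 -49.6  48. ] [-2.1  7.8]
```

View pics/c4.png

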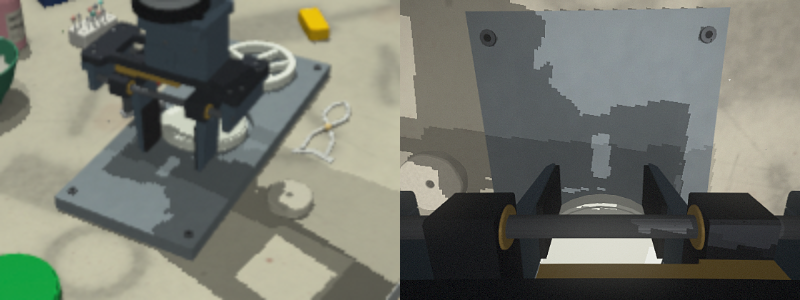

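The crops show the disc between the fingers, about 8 mm short of the pocket. I'll creep on.

Call:
{"method": "step_arm", "body": {
  "plan": [-0.2, 0, 0, 0, 0, 0, -0.15, 0, 0, 0, 0, 0, -0.1, 0, 0, 0, 0, 0, -0.1, 0, 0, 0, 0, 0, 0, 0, 0, 0, 0, 0]
}}

```text
time_s: 8.18
ee_pos: [566.5, 0.1, 33.0]
ee_rot: [-180.0, 0.0, 99.3]
force: [-0.0, 0.9, -0.1]
gripper_width: 59.9
gripper_force: 0.4
```

Call:
{"method": "step_arm", "body": {
  "plan": [-0.1, 0, 0, 0, 0, 0, -0.1, 0, 0, 0, 0, 0, -0.1, 0, 0, 0, 0, 0, 0, 0, 0, 0, 0, 0, 0, 0, 0, 0, 0, 0]
}}

```text
time_s: 8.6
ee_pos: [567.2, -2.9, 33.2]
ee_rot: [180.0, 0.0, 99.3]
force: [0.3, 0.4, -0.4]
gripper_width: 60.2
gripper_force: 0.0
```

```bash
python3 m.py 5
```

```text
[567.21327785  -2.92085447  33.19407854] [1.79974367e+02 2.46278745e-02 9.93395701e+01] [ 0.27437216  0.41733295 -0.40290406] [ 0.1 54.8]
[ 34.2 565.1 -44.9  49. ] [-8.8 13.7]
[ 14.7 573.1 -54.4  50. ] [-2.4  3. ]
```

Run:
```python
import cv2,numpy as np
a=cv2.imread("pics/scene5.png")[195:285,220:340];b=cv2.imread("pics/w5.png")[230:400,170:400]
cv2.imwrite("pics/c5.png",np.hstack([cv2.resize(a,(400,300),interpolation=2),cv2.resize(b,(400,300))]))
```

```text
(no output)
```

View pics/c5.png

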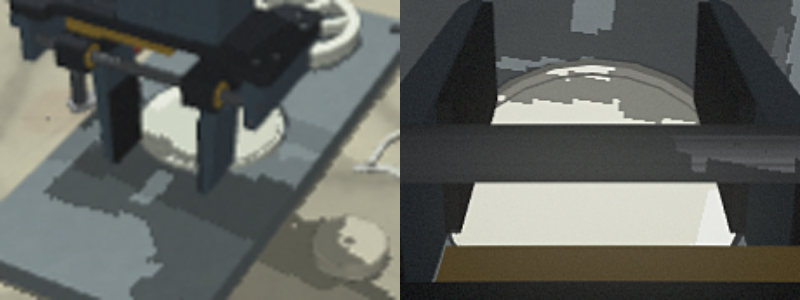

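It can't be judged from this: the wrist crop still shows some side wall. I'll push on gently, watching the force.

Call:
{"method": "step_arm", "body": {
  "plan": [-0.1, 0, 0, 0, 0, 0, -0.1, 0, 0, 0, 0, 0, 0, 0, 0, 0, 0, 0, 0, 0, 0, 0, 0, 0]
}}

```text
time_s: 9.08
ee_pos: [567.4, -4.7, 33.1]
ee_rot: [180.0, 0.0, 99.3]
force: [-0.2, 0.4, 0.6]
gripper_width: 59.7
gripper_force: 0.0
```

Call:
{"method": "step_arm", "body": {
  "plan": [-0.1, 0, 0, 0, 0, 0, -0.05, 0, 0, 0, 0, 0, 0, 0, 0, 0, 0, 0, 0, 0, 0, 0, 0, 0]
}}

```text
time_s: 9.42
ee_pos: [567.5, -6.0, 33.0]
ee_rot: [-180.0, -0.0, 99.3]
force: [-0.2, 1.0, 0.1]
gripper_width: 60.3
gripper_force: 0.6
```

```bash
python3 m.py 6
```

```text
[567.45597364  -5.98694225  33.01236815] [-1.79989142e+02 -1.50052487e-02  9.93287865e+01] [-0.18697033  0.97358958  0.14295225] [-0.1 51.7]
[ 32.8 565.4 -49.5  48. ] [-9.2  9.1]
[ 13.1 572.9 -56.   49. ] [-2.9  1.5]
```

Call:
{"method": "step_arm", "body": {
  "plan": [1.0, 0, 0, 0, 0, 0, 2.0, 0, 0, 0, 0, 0, 1.5, 0, -2, 0, 0, 0, 0, 0, -4, 0, 0, 0, 0, 0, -4, 0, 0, 0]
}}

```text
time_s: 9.98
ee_pos: [558.8, 39.4, 132.8]
ee_rot: [-179.8, -0.0, 99.4]
force: [2.5, -1.1, 0.3]
gripper_width: 60.1
gripper_force: 0.0
```

Call:
{"method": "step_arm", "body": {
  "plan": [0, -1, -4, 0, 0, 0, 0, -1, -4, 0, 0, 0, 0, -1, -4, 0, 0, 0, 0, -1, -4, 0, 0, 0, 0, 0, 0, 0, 0, 0],
  "hand": 0
}}

```text
time_s: 10.4
ee_pos: [522.7, 32.1, 302.0]
ee_rot: [179.1, 0.1, 99.3]
force: [1.8, 0.1, -0.2]
gripper_width: 29.7
gripper_force: 0.0
```

Run:
```python
from h import *
s=sensors.state(); print(s["time_s"],s["ee_pos"])
for c in ["wrist","scene"]:
    p=viewer.grab_frame(c)
    for z,r in ((20,48),(18,49),(30,48)):
        d=circ(p,z,576,-57,r,10);print(c,z,d,loc(d[1:3]))
    for n,z in dict(clip_pin=40,clip_pivot=34,fresh_disc=6,used_disc=16).items():
        for r in viewer.pinpoint(n,p)[:1]: print(n,round(r["score"],2),np.round(onz(p,r["location"],z),1))
    if c=="wrist": a=rect(p,16,490,690,-150,110,2)
    else: b=rect(p,16,490,690,-150,110,2)
cv2.imwrite("pics/r7.png",cv2.resize(np.vstack([a,b])[:,:,::-1],(390,600)))
```

```text
10.4 [522.73186695  32.08233409 301.98000661]
wrist 20 [ 51.8 575.5 -53.5  49. ] [0.1 3.5]
wrist 18 [ 51.7 575.5 -54.5  49. ] [-0.1  2.5]
wrist 30 [ 51.7 573.5 -50.   48. ] [-1.3  7.3]
clip_pin 0.88 [651.8 -10.7  40. ]
clip_pivot 0.65 [637.5 -40.9  34. ]
fresh_disc 0.89 [693.4 236.2   6. ]
scene 20 [ 54.4 572.5 -54.   49. ] [-3.   3.5]
scene 18 [ 54.3 574.  -56.   49. ] [-1.8  1.3]
scene 30 [ 35.6 566.  -47.   47. ] [-8.2 11.5]
clip_pin 0.64 [665.8  -8.5  40. ]
clip_pivot 0.95 [631.3 -26.3  34. ]
fresh_disc 0.86 [568.2 -44.    6. ]
used_disc 0.62 [558.6 -40.4  16. ]
```

View pics/r7.png

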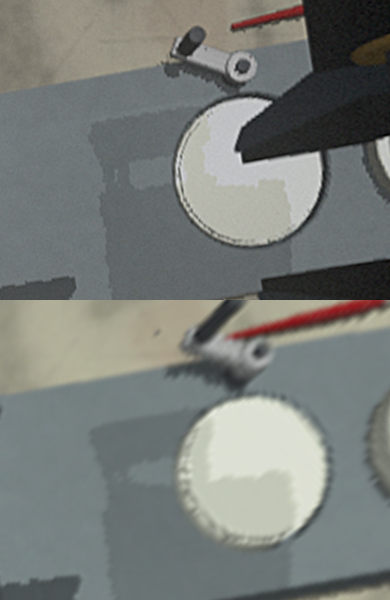

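The plan views from both cameras agree: the disc has seated flat, about 18–20 mm top height, with the pocket rim showing all round. Next is the clip, pushed by its pin with closed fingertips. I'll check clearance to the things behind it and plan the approach.

```bash
cat >> h.py <<'E'
PV=np.array([641,-46.])
def ql(x,y): return PV+x*v+y*u
E
python3 - <<'E'
from h import *
p=viewer.grab_frame("top")
for uv in [(234,120),(235,95),(288,82),(288,45),(326,100)]: print(uv,np.round(onz(p,uv,0)),np.round(onz(p,uv,80)))
a=ql(44,36);print(a);plan(*a,120,99.4);print("--");print(np.round(ql(-10,34)),np.round(ql(-34,60)),np.round(ql(-34,22)))
E
```

```text
(234, 120) [801.  64.   0.] [769.  58.  80.]
(235, 95) [861.  62.   0.] [824.  56.  80.]
(288, 82) [891. -58.   0.] [852. -55.  80.]
(288, 45) [982. -60.   0.] [936. -57.  80.]
(326, 100) [ 846. -143.    0.] [ 811. -133.   80.]
[678.56   -3.296]
rows 7
-0.861,2.148,2.456,-0.0,-0.0,-0.0,
-0.861,2.147,2.456,-0.0,-0.0,-0.0,
-0.861,2.146,2.457,-0.0,-0.0,-0.0,
-0.862,2.146,2.457,-0.0,-0.0,-0.0,
-0.862,2.145,2.458,-0.0,-0.0,-0.0,

-0.862,2.144,2.458,-0.0,-0.0,-0.0,
-0.863,2.143,2.459,-0.0,-0.0,-0.0,
--
[626. -14.] [598.   8.] [604. -30.]
```

Call:
{"method": "step_arm", "body": {
  "plan": [-0.9, 3.0, 1.0, 0, 0, 0, -0.9, 3.0, 1.0, 0, 0, 0, -0.9, 3.0, 2.0, 0, 0, 0, -0.9, 3.0, 2.5, 0, 0, 0, -0.9, 3.0, 2.5, 0, 0, 0]
}}

```text
time_s: 11.37
ee_pos: [677.8, 11.5, 202.1]
ee_rot: [179.9, 0.0, 99.3]
force: [0.2, 0.5, -0.3]
gripper_width: 0.8
gripper_force: 0.0
```

Call:
{"method": "step_arm", "body": {
  "plan": [-0.8, 0, 3.5, 0, 0, 0, -0.7, 0, 3.5, 0, 0, 0, 0, 0, 0.5, 0, 0, 0, 0, 0, 0, 0, 0, 0]
}}

```text
time_s: 11.7
ee_pos: [676.9, -3.2, 125.0]
ee_rot: [-179.6, -0.1, 99.3]
force: [0.4, 0.1, -0.2]
gripper_width: 0.4
gripper_force: 0.0
```

Run:
```python
from h import *
s=sensors.state();print(s["time_s"],s["ee_pos"],s["ee_rot"],s["gripper_width"])
a=ql(44,36);plan(*a,52,99.4,4)
p=viewer.grab_frame("scene");q=viewer.grab_frame("wrist")
cv2.imwrite("pics/c8.png",np.hstack([cv2.resize(p["img"][150:300,180:380],(400,300)),cv2.resize(q["img"],(400,300))])[:,:,::-1])
```

```text
11.7 [676.86589182  -3.23097473 124.99300411] [-1.79620796e+02 -7.82764600e-02  9.92966977e+01] 0.4395043442044194
rows 4
-0.011,0.054,1.824,-0.002,-0.0,-0.0,
-0.01,0.051,1.825,-0.002,-0.0,-0.0,
-0.01,0.048,1.825,-0.002,-0.0,-0.0,
-0.009,0.045,1.825,-0.002,-0.0,-0.0,
```

View pics/c8.png

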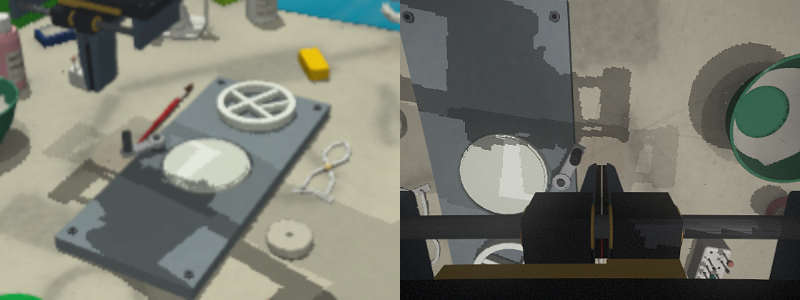

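The crops show the disc flush and flat in the pocket, the pin standing left of the closed fingertips, and the bowl clear. I'll descend with a little extra margin.

Call:
{"method": "step_arm", "body": {
  "plan": [0, 0.4, 1.5, 0, 0, 0, 0, 0.2, 2.0, 0, 0, 0, 0, 0, 2.0, 0, 0, 0, 0, 0, 1.5, 0, 0, 0, 0, 0, 0.3, 0, 0, 0]
}}

```text
time_s: 12.22
ee_pos: [684.4, -1.5, 55.6]
ee_rot: [180.0, 0.0, 99.4]
force: [-0.8, -0.2, 0.5]
gripper_width: 0.2
gripper_force: 0.0
```

Call:
{"method": "step_arm", "body": {
  "plan": [0, -0.6, 0, 0, 0, 0, 0, -0.6, 0, 0, 0, 0, 0, -0.6, 0, 0, 0, 0, 0, -0.6, 0, 0, 0, 0, 0, -0.6, 0, 0, 0, 0]
}}

```text
time_s: 12.63
ee_pos: [655.7, -6.6, 56.9]
ee_rot: [179.7, 0.0, 99.3]
force: [1.6, 2.0, 0.4]
gripper_width: 0.7
gripper_force: 1.1
```

```bash
cat > n.py <<'E'
from h import *
s=sensors.state();d=s["ee_pos"][:2]-PV;print(s["time_s"],s["ee_pos"],s["force"],"fist",np.round([d@v,d@u],1))
for c in ("wrist","scene"):
    p=viewer.grab_frame(c)
    for r in viewer.pinpoint("clip_pin",p)[:2]:
        X=onz(p,r["location"],40)[:2]-PV; print(c,round(r["score"],2),np.round(r["location"]),"pin",np.round([X@v,X@u],1),np.round(np.pi-np.arctan2(X@u,X@v),2))
E
python3 n.py
```

```text
12.6333 [655.68402611  -6.59493011  56.87371787] [1.58465004 2.03988965 0.43646587] fist [20.9 36.5]
wrist 0.89 [251. 258.] pin [ 4.9 36.7] 1.7
scene 0.42 [244. 224.] pin [ 8.6 41.9] 1.77
```

Call:
{"method": "step_arm", "body": {
  "plan": [0, -0.5, 0.2, 0, 0, 0, 0, -0.6, 0.1, 0, 0, 0, -0.1, -0.7, 0, 0, 0, 0, -0.1, -0.7, 0, 0, 0, 0, -0.1, -0.6, 0, 0, 0, 0]
}}

```text
time_s: 13.25
ee_pos: [624.8, -15.9, 52.1]
ee_rot: [179.9, 0.1, 99.4]
force: [4.7, -2.2, -2.0]
gripper_width: 0.5
gripper_force: 2.2
```

```bash
python3 n.py
```

```text
13.25 [624.79922007 -15.85300715  52.1037818 ] [ 4.69951354 -2.2210838  -1.95252982] fist [-11.1  32.4]
wrist 0.84 [254. 271.] pin [-25.5  27.8] 0.83
scene 0.66 [260. 224.] pin [-23.6  26.3] 0.84
```

Call:
{"method": "step_arm", "body": {
  "plan": [0, 0.8, 0, 0, 0, 0, 1.4, 0.2, 0, 0, 0, 0, 1.6, 0, 0, 0, 0, 0, 0, -2.0, 0, 0, 0, 0, 0, -2.2, 0, 0, 0, 0]
}}

```text
time_s: 13.87
ee_pos: [588.2, 12.1, 51.6]
ee_rot: [-180.0, -0.0, 99.5]
force: [0.1, -0.1, 0.8]
gripper_width: 0.4
gripper_force: 0.0
```

Call:
{"method": "step_arm", "body": {
  "plan": [-0.4, 0, 0, 0, 0, 0, -0.6, 0, 0, 0, 0, 0, -0.6, 0, 0, 0, 0, 0, -0.6, 0, 0, 0, 0, 0, -0.6, 0, 0, 0, 0, 0]
}}

```text
time_s: 14.28
ee_pos: [588.9, -16.7, 51.8]
ee_rot: [-179.4, -0.3, 99.2]
force: [-15.0, 7.7, 11.9]
gripper_width: 0.3
gripper_force: 8.2
```

```bash
python3 n.py
```

```text
14.2833 [588.94401333 -16.67681809  51.75823361] [-14.99443429   7.70222311  11.8874405 ] fist [-46.6  37.4]
scene 0.48 [262. 223.] pin [-24.1  20.4] 0.7
```

The fist is 12 mm too far to −x and grazes the pin's flank. I'll back off, shift and push again.

Call:
{"method": "step_arm", "body": {
  "plan": [0.8, 0, 0, 0, 0, 0, 1.2, 0, 0, 0, 0, 0, 0, 0.7, 0, 0, 0, 0, 0, 0.7, 0, 0, 0, 0, 0, 0, 0, 0, 0, 0]
}}

```text
time_s: 14.9
ee_pos: [606.3, 4.1, 52.3]
ee_rot: [179.8, 0.0, 99.4]
force: [-0.6, 0.4, 1.1]
gripper_width: 0.4
gripper_force: 0.0
```

```bash
python3 n.py
```

```text
14.9 [606.32600809   4.06685999  52.321956  ] [-0.62902065  0.41255363  1.14244927] fist [-26.1  55.1]
scene 0.47 [258. 224.] pin [-21.8  29.4] 0.93
```

Call:
{"method": "step_arm", "body": {
  "plan": [-0.7, 0, 0, 0, 0, 0, -0.7, -0.1, 0, 0, 0, 0, -0.6, -0.2, 0, 0, 0, 0, -0.5, -0.2, 0, 0, 0, 0, -0.4, -0.1, 0, 0, 0, 0]
}}

```text
time_s: 15.52
ee_pos: [599.9, -26.5, 51.5]
ee_rot: [-179.7, -0.1, 99.3]
force: [-3.8, 2.0, 0.2]
gripper_width: 0.2
gripper_force: 1.8
```

```bash
python3 n.py
```

```text
15.5167 [599.93255083 -26.46196591  51.54768949] [-3.78736296  2.01645045  0.17476914] fist [-37.3  26. ]
wrist 0.49 [280. 298.] pin [-38.1   5.5] 0.14
scene 0.45 [266. 220.] pin [-26.9   4.8] 0.18
```

Nearly there. I'll push the last 5 mm to the stop.

Call:
{"method": "step_arm", "body": {
  "plan": [-0.2, 0.1, 0, 0, 0, 0, -0.2, 0.1, 0, 0, 0, 0, -0.15, 0, 0, 0, 0, 0, 0, 0, 0, 0, 0, 0]
}}

```text
time_s: 16.05
ee_pos: [606.3, -30.1, 52.4]
ee_rot: [179.9, -0.1, 99.3]
force: [-1.2, 5.4, 0.3]
gripper_width: 0.3
gripper_force: 2.3
```

Call:
{"method": "step_arm", "body": {
  "plan": [-0.1, 0, 0, 0, 0, 0, -0.1, 0, 0, 0, 0, 0, 0, 0, 0, 0, 0, 0]
}}

```text
time_s: 16.3
ee_pos: [606.3, -30.4, 52.4]
ee_rot: [179.9, -0.2, 99.2]
force: [-1.4, 9.6, 0.2]
gripper_width: 0.5
gripper_force: 4.9
```

```bash
python3 n.py
```

```text
16.3 [606.33179422 -30.39530637  52.41133976] [-1.38370555  9.60423317  0.17736457] fist [-31.7  21.1]
wrist 0.42 [267. 300.] pin [-39.2  -0.9] 6.26
scene 0.64 [270. 218.] pin [-30.5  -4.2] 6.15
```

The force rises without any movement, so the clip is at its stop. I'll retreat and check.

Call:
{"method": "step_arm", "body": {
  "plan": [1.0, 0, 0, 0, 0, 0, 2.0, 0, 0, 0, 0, 0, 2.0, 0, -3, 0, 0, 0, 0, 0, -4, 0, 0, 0, 0, 0, -4, 0, 0, 0]
}}

```text
time_s: 16.92
ee_pos: [597.4, 17.3, 162.9]
ee_rot: [-180.0, 0.1, 99.5]
force: [1.4, 0.2, 0.1]
gripper_width: 0.4
gripper_force: 0.0
```

Call:
{"method": "step_arm", "body": {
  "plan": [0, -2, -3.5, 0, 0, 0, 0, -2, -3.5, 0, 0, 0, 0, -2, -3.5, 0, 0, 0, 0, 0, 0, 0, 0, 0, 0, 0, 0, 0, 0, 0]
}}

```text
time_s: 17.33
ee_pos: [539.4, 6.3, 270.3]
ee_rot: [179.5, 0.2, 99.3]
force: [0.6, 0.5, 0.0]
gripper_width: -0.1
gripper_force: 0.0
```

```bash
python3 n.py
python3 - <<'E'
from h import *
p=viewer.grab_frame("scene");q=viewer.grab_frame("wrist")
for c in (p,q): d=circ(c,19,576,-57,49,8);print(d,loc(d[1:3]))
cv2.imwrite("pics/c9.png",np.hstack([cv2.resize(p["img"][150:300,180:380],(400,300)),cv2.resize(q["img"],(400,300))])[:,:,::-1])
E
```

```text
17.3333 [539.35567399   6.34604067 270.26545379] [0.62629914 0.52716456 0.02818887] fist [-91.8  68.2]
wrist 0.7 [326. 231.] pin [-38.8  -2.4] 6.22
scene 0.48 [270. 218.] pin [-32.1  -2.4] 6.21
[ 49.8 573.  -55.   49. ] [-2.6  2.5]
[ 45.2 575.5 -53.5  48. ] [0.1 3.5]
```

View pics/c9.png

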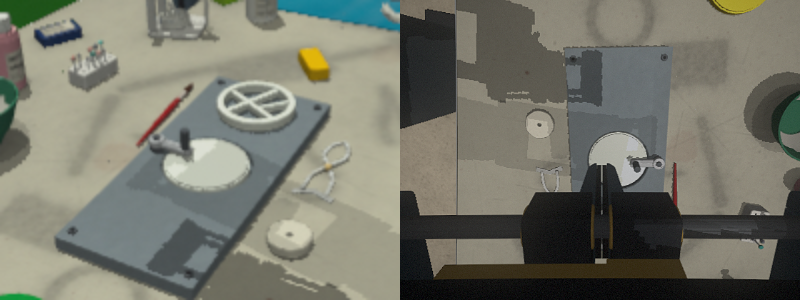

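The disc is seated flat, the clip lies over it at its stop, and everything else is where it was. The arm is clear, so I'll hand in.

```bash
python3 -c "
from workcell import env
print(env.job_done())"
```

```text
the job is handed in; nothing more can be done
None
```

I handed the job in: in the last pictures the fresh disc lies flat in the pocket, the clip is shut over it at its stop, and the used disc and everything else look undisturbed; the hand-in gave no verdict.

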